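# Unhook the ladle and clamp it in the vise

### The arm

A 6-joint arm with a two-finger parallel gripper is mounted at the origin on the work surface. World frame = base frame: x ahead of the robot, y to its left, z up, the work surface at z = 0. Lengths are in m, angles in rad, forces in N, time in s.
With the tool pointing down it reaches from about 0.35 to 0.775 m from the base axis. Payload 7.3 kg.
Tool frame: the origin (TCP) lies on the centre line of the jaws, within the pads' length; the fingertips stand 25 mm ahead of it and the grasp point (between the pads) lies 6 mm ahead of it; z points along the fingers, y is the line along which they close (so a half turn about z gives the same grasp; the last joint's range is limited). The gripper opens to 92 mm and grips with 3 to 60 N. Pads are 19 mm wide; open, the fingers measure 130 mm over their backs; the gripper's body (75 mm by 190 mm) begins 47 mm behind the grasp point.
Start: joints at [1.152, 0.342, 1.524, -0, 1.275, -0.146], TCP at [0.141, 0.506, 0.252] pointing down, gripper open.
Joint ranges: [-2.53, 2.53], [-0.77, 2.02], [0.04, 2.7], [-1, 4.14], [0.28, 2.66], [-3.11, 3.11]. Speed limits (rad/s): [2.57, 2.57, 3.14, 3.14, 3.14, 3.14].

### API

Orientations are given as [roll, pitch, yaw] about the fixed x, y, z axes, in that order (R = Rz(yaw) Ry(pitch) Rx(roll)).
In Python, from cell import status, read_camera, camera_info, ticket, models gives the robot as it stands.
- The arm moves only by the tool send_rows, never from a script. Its argument "plan" is a list of rows, each an object with "offset": the shift along the tool's x, y, z in mm, a list of three; "yaw": the turn about the tool's z in rad. In form: [{"offset": [dx, dy, dz], "yaw": yaw}, ...]. A call has 1 to 20 rows; each row shifts and turns the commanded pose from where the row before left it, along the tool's axes as they then stand; what a row does not reach is not made up. A row lasts 1/10 s, in which the tool goes at most 50 mm and 8.59 degrees, less where a joint would pass 70% of its speed; a pose out of reach is approached as far as the arm can. A call is refused whole if a number of a shift passes 50 or a number of a turn 0.15, either way. A call with a gripper value outside its range is refused whole. "hand" is the closure, from 0 (fully open) to 1 (shut), set as the call begins (left out, the last holds). The fingers move at their own pace and stop on an object; "squeeze" is the grip in N (left out, the last holds). Time passes only in rows, so rows that do not move let the fingers close. It gives the time, the measured TCP pose, the force, the opening and the grip force at its end, in the units of the state.
- status.observe(): the state, without advancing time (a new reading comes with each control period).
- read_camera(name): name is "side" or "top" or "wrist"; returns the picture (400x640x3 uint8, red, green, blue); there is no depth.
- camera_info(name): a dict with "vfov" (degrees; the focal length in pixels is half the picture's height over the tangent of half this angle, whatever the lens; pixels are square), "cx", "cy" (the principal point, pixels), "origin" and "attitude" of the camera in the world. Camera axes: x right, y down, z forward; pixel columns grow to the right and rows downward; lengths in m; the calibration is good to about 2 mm. A picture is of the moment at which its call begins: read the wrist's pose just before it. camera_info takes no time and is no camera call; for the wrist camera it gives the pose at the moment of the call.
- ticket.hand_in(): hands the job in; it is judged then, once.
Trained networks look in the newest picture that a camera, given by its name, has taken for a name from the list of things; names that differ only in an ending like _2 or _b are one class to them, and where a whole thing is asked for, a point or a joint stands for the part that bears it (a point fixed in the world has none). Each returns a list of dicts, best first, with "conf" (0 to 1); they miss things now and then, are a little off and sometimes report something else, mostly with a low value. They report only what shows in the picture. A call takes as long as a camera call. They do not tell look-alikes from the thing itself.
- models.regions_of(camera, label): "mask" (400x640 bool, what is visible of it) and "extent" ([left, top, right, bottom] in pixels, round what is visible of it).
The state is a dict: "time": time; "qpos": joint angles; "qvel": joint speeds; "joint_efforts": joint torques, N m; "tool_pos": TCP position; "tool_rot": TCP orientation; "contact_force": force on the tool from outside, world axes, zero at the start; "torque": the same for the moment, N m; "opening": finger opening in m; "grip_force": force on a finger pad.
Only numpy, scipy, OpenCV 4.12 (cv2) and the standard library are available. Lean on these libraries where they do the work, as an engineer would, in place of code of your own. Each camera call takes 0.05 s, during which the arm holds its last target. There are 200 camera calls.

### The job

Lift the wooden ladle up over the tips of the two deep hooks and off the rack, lay it bowl up on the bare bench and let go of it. Then take it again nearer one end, set it level, bowl up, on the vise's seat with the middle of its handle between the open jaws, let go, and swing the vise lever all the way to its closed stop so that the ladle is clamped. Never let the ladle fall, and leave the gouge, the cup and the wood offcut where they are.

Things in the scene. Friction and masses are not known exactly. Their poses are not given: they have to be found in the camera images.
- ladle: Pale wooden ladle, 318 mm long, about 0.14 kg; y runs along it, bowl at +y, z up. Origin: mid handle, in the plane of the underside on which it stands. Handle 22 mm wide (x), 18 mm thick: y -110 to +108, z 20 to 38 mm. Tail block 24 mm wide: y -150 to -110, z 0 to 38 mm. It balances 10 to 30 mm on the bowl side of the origin. At first it hangs in both hooks, its y along the rack's y.
- ladle_mid (a point): Middle of the underside of the ladle's handle, 20 mm above the ladle's origin. Lying on the bench the ladle stands on bowl and tail, handle 20 mm clear.
- ladle_bowl (a point): Centre of the mouth of the ladle's round bowl: 60 mm outside diameter, 6 mm wall, 38 mm high, rim level with the handle's top; 138 mm from the ladle's origin along its y.
- rack: Fixed wooden stand with two dark steel hooks; origin on the bench under the middle of the troughs, hooks open towards its -x. Base plate 16 mm high from x = -20 to +110 mm; 200 mm wide along y. Behind each hook a post 24 mm wide, front face at x = 71 mm, top at z = 170 mm.
- rack_trough (a point): Middle point between the two hooks' troughs, 120 mm above the bench, axes as the rack's. Hooks of 8 mm rod at y = -60 and +60 mm: the rod slopes down from the post to a flat trough (x = -18 to +17 mm) whose top is at this height, where the handle lies, then turns straight up at x = -22 mm to a tip 45 mm above this point.
- vise: Fixed grey quick-action bench vise with steel jaws, 14 mm high round foot; origin on the bench under the seat's middle. x is the clamping direction (fixed jaw at +x, moving jaw and lever at -x), y is along the jaws.
- vise_seat (a point): Middle of the flat seat between the jaws, 55 mm above the bench; axes as the vise's. The handle's underside rests here, ladle along y, either way round. Seat 100 mm long, jaws 80 mm long (y), jaw tops 31 mm above the seat. Fixed jaw's face at x = +18 mm. Beyond 52 mm along y only the low foot and the lever stand, so bowl and tail hang free.
- vise_jaw: Moving steel jaw, sprung (5 N per mm). Its face is at x = -18 mm from the seat's middle with the lever at 0 and moves 11.3 mm towards +x per rad of lever: it meets the 22 mm handle at about 1.25 rad and presses it with about 10 N at full swing. The origin of this body is no useful point.
- vise_lever (a joint): Vise lever, rad: 0 open, 1.5 the closed stop; starts between 0 and 0.3. It turns about a vertical axis, counter-clockwise from above as it closes: at 0 it points 0.75 rad to the vise's +y side of the vise's -x, at 1.5 as much to the -y side. It stays where it is left; 3 to 6 N at the knob moves it.
- lever_pivot (a point): Point on the lever's axis at the knob's grip height (80 mm above the bench), 85 mm on the -x side of the seat's middle.
- lever_knob (a point): Grip point of the lever's black upright round knob, 20 mm in diameter, 80 mm above the bench, 90 mm from the axis; the knob's top is 18 mm higher than this point, its foot (the lever arm) 28 mm lower.
- gouge: Bystander: carving gouge with dark wooden handle lying on the bench, about 200 mm long, 30 mm thick. Origin under the middle, x towards the blade.
- cup: Bystander: small dark wooden cup, 70 mm in diameter, 45 mm high; origin at the centre of its underside.
- offcut: Bystander: wooden offcut 90 x 50 x 35 mm; origin at the centre of its underside.
There are look-alikes about, which are no part of the job. Of the things like the rack, leave any that is blue or turquoise; of the rest the larger one is meant.

How it is judged:
By the outcome, as a careful person would: the job done as asked, in the order asked, and still so for the second after the job is handed in, with the robot touching nothing.
It also fails if it takes over 64 s, if anything falls off the work surface, if the arm or the gripper's body presses on something with over 40 N, if the wrist force passes 120 N, or if a joint passes its speed limit or range.

## Working session

There is one attempt and no reset: what is moved stays moved. The work goes in short steps, Python scripts to look and compute and a tool call to move; the robot and the scene stay as the last step left them, time stands still between calls to the robot, and variables do not carry over. Pictures are saved under pics/ and viewed, at most 10 in all, crops included, and the job is handed in when it is done.

Besides the shell and the picture viewer there is one more tool, called after "Call:" as name(argument=value, ...) on one line, values as JSON. send_rows: Moves the arm, as the interface text tells. Its arguments: {"type":"object","properties":{"plan":{"type":"array"},"hand":{"type":"number"},"squeeze":{"type":"number"}},"required":["plan"]}

```bash
mkdir -p pics; ls; python3 - <<'E'
from cell import status, read_camera, camera_info, models
import cv2,numpy as np
s=status.observe();print(s)
for n in ("side","top"):
    im=read_camera(n);cv2.imwrite(f"pics/{n}0.png",im[:,:,::-1]);print(n,camera_info(n))
E
```

```text
pics
{'time': 0.0, 'qpos': array([ 1.15200800e+00,  3.42734544e-01,  1.52503567e+00,  2.18025590e-06,
        1.27538620e+00, -1.46007403e-01]), 'qvel': array([ 0.00061867,  0.00056919, -0.00101892, -0.00063484,  0.00162068,
        0.0007921 ]), 'joint_efforts': array([-6.34456046e-04, -4.31243348e+01, -2.44221210e+01,  7.17738457e-02,
        5.60353138e-02, -1.25229153e-04]), 'tool_pos': array([0.14126871, 0.50524848, 0.25103229]), 'tool_rot': array([-3.14004583e+00, -2.29573772e-04,  2.86881092e+00]), 'contact_force': array([-0.51507424, -0.32238508,  0.05068599]), 'torque': array([0.05830496, 0.0010329 , 0.02008481]), 'grip_force': 0.0, 'opening': 0.09204746741490742}
side {'vfov': 49.42156806084919, 'cx': 312.41728706015164, 'cy': 207.0530164203557, 'origin': array([-0.11792163, -1.00874664,  1.17683461]), 'attitude': array([-2.33652706,  0.00674224, -0.61323378])}
top {'vfov': 43.82316346789753, 'cx': 321.97946647414284, 'cy': 201.95992712477138, 'origin': array([ 0.41756764, -0.09336437,  1.58273858]), 'attitude': array([-3.08419037,  0.0045306 , -1.58950779])}
```

View pics/top0.png

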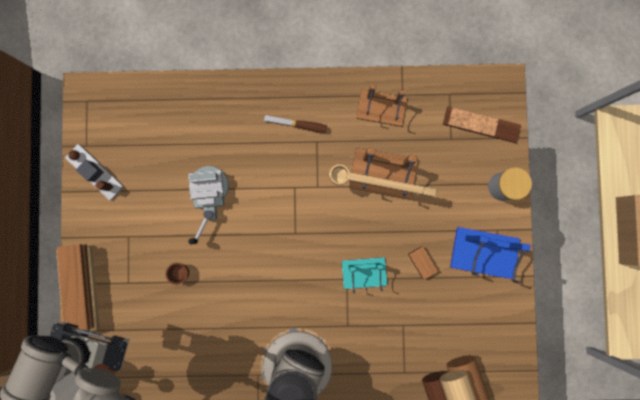

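View pics/side0.png

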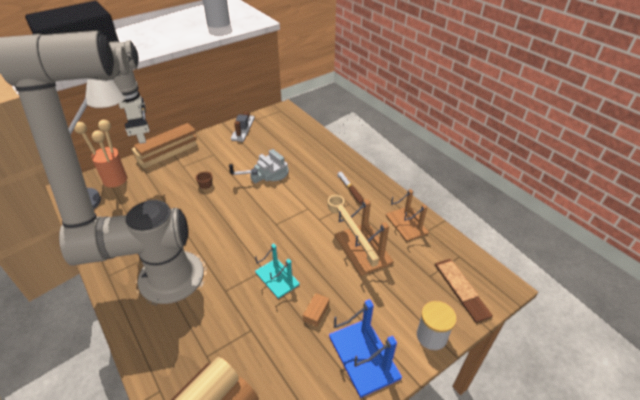

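The rack meant is the brown one at top (385,170), which holds the ladle. The other candidates are the smaller brown one at (382,105), the turquoise at (365,272) and the blue at (488,253), and I rule those out. The ladle's bowl is at (340,174) and its tail at (435,191). The vise is at (207,188) with its knob at (193,240); the thing at (93,170) is a look-alike.

```bash
cat > h.py <<'E'
import numpy as np,cv2
from scipy.spatial.transform import Rotation as R
from cell import status, read_camera, camera_info, models
def cam(n):
    c=camera_info(n);f=200/np.tan(np.radians(c["vfov"])/2)
    return np.array([[f,0,c["cx"]],[0,f,c["cy"]],[0,0,1]]),R.from_euler("xyz",c["attitude"]).as_matrix(),np.array(c["origin"])
def back(c,uv,z):
    K,A,o=c;uv=np.atleast_2d(uv).astype(float)
    d=np.c_[uv,np.ones(len(uv))]@np.linalg.inv(K).T@A.T
    return o+d*((z-o[2])/d[:,2])[:,None]
def proj(c,p):
    K,A,o=c;q=(np.atleast_2d(p)-o)@A@K.T
    return q[:,:2]/q[:,2:]
def mask(n,l,i=0):
    r=models.regions_of(n,l);return r
def pix(m): return np.argwhere(m)[:,::-1]
E
python3 - <<'E'
from h import *
out={}
for n in ("top","side"):
    read_camera(n);c=cam(n)
    for l,z in (("ladle",.138),("rack",.01),("vise",.055),("vise_lever",.08),("gouge",.015),("cup",.02),("offcut",.035)):
        for r in models.regions_of(n,l):
            p=pix(r["mask"]);m=p.mean(0);out[f"{n}_{l}_{int(m[0])}"]=r["mask"]
            print(n,l,round(r["conf"],2),r["extent"],m.round(1),back(c,m,z)[0].round(3)[:2])
np.savez("m0.npz",**out)
im=cv2.imread("pics/top0.png")
cv2.imwrite("pics/crop.png",np.hstack([cv2.resize(im[80:210,325:445],None,fx=3.3,fy=3.3,interpolation=cv2.INTER_CUBIC),cv2.resize(im[150:280,150:270],None,fx=3.3,fy=3.3,interpolation=cv2.INTER_CUBIC)]))
E
```

```text
top ladle 0.64 [328.2, 162.2, 432.5, 196.7] [376.4 180.9] [ 0.559 -0.248]
top ladle 0.35 [265.8, 116.3, 325.6, 130.3] [299.2 123.3] [ 0.733 -0.026]
top rack 0.91 [347.0, 147.5, 420.1, 197.3] [383.6 169.8] [ 0.607 -0.286]
top rack 0.83 [357.7, 82.8, 405.6, 126.8] [381.  105.7] [ 0.813 -0.283]
top rack 0.78 [450.2, 225.0, 530.3, 283.5] [486.6 252.7] [ 0.338 -0.603]
top rack 0.75 [340.9, 255.5, 388.1, 291.3] [363.5 272.3] [ 0.284 -0.214]
top vise 0.92 [189.9, 164.8, 227.9, 246.2] [206.7 193.5] [0.538 0.267]
top vise 0.16 [332.6, 164.4, 437.8, 197.6] [376.4 181. ] [ 0.567 -0.257]
top vise_lever 0.78 [184.9, 209.4, 212.1, 242.1] [201.2 225.5] [0.44  0.278]
top gouge 0.97 [263.0, 115.7, 325.1, 131.2] [298.7 123.3] [ 0.76  -0.019]
top cup 0.85 [162.2, 259.4, 190.4, 283.2] [175.8 272.9] [0.294 0.373]
top cup 0.45 [327.0, 164.4, 436.5, 198.3] [377.1 181. ] [ 0.57  -0.263]
top offcut 0.54 [189.5, 165.1, 225.3, 244.0] [206.7 192.6] [0.543 0.272]
side ladle 0.94 [327.6, 198.3, 378.2, 267.9] [352.  227.3] [ 0.549 -0.275]
side rack 0.85 [328.9, 299.9, 400.6, 396.4] [366.  354.8] [ 0.348 -0.599]
si
[... 189 characters left out ...]
 [408.6 220. ] [ 0.827 -0.279]
side vise 0.85 [226.6, 148.6, 291.9, 182.6] [267.  168.3] [0.528 0.246]
side vise 0.63 [334.7, 199.9, 395.7, 278.3] [364.7 242.7] [ 0.592 -0.299]
side vise_lever 0.61 [305.5, 297.2, 328.9, 324.2] [315.7 310.1] [ 0.291 -0.432]
side vise_lever 0.46 [230.8, 165.3, 257.4, 177.9] [240.8 170.9] [0.42  0.265]
side gouge 0.48 [339.6, 171.7, 365.7, 203.1] [351.1 188.4] [ 0.76  -0.018]
side gouge 0.19 [230.0, 149.8, 291.9, 182.1] [265.9 168.3] [0.547 0.294]
side cup 0.69 [196.8, 169.6, 209.2, 189.8] [204.1 179.6] [0.299 0.373]
side cup 0.68 [228.6, 149.7, 290.0, 184.4] [265.9 168.4] [0.544 0.287]
side offcut 0.77 [304.8, 295.6, 327.8, 325.9] [315.7 309.8] [ 0.308 -0.408]
```

View pics/crop.png

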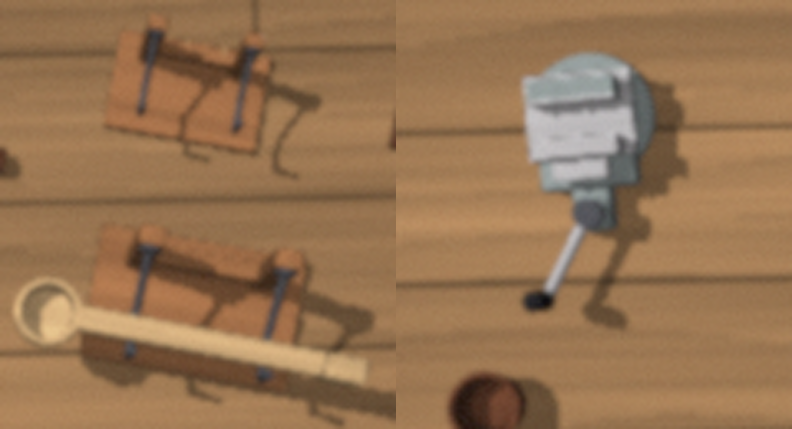

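The left crop confirms the larger brown rack holding the ladle: bowl at (339.2,174.2), tail end at (435,191.8). The right crop shows the vise with its pivot at (208.8,214.5), its knob at (193,241) and the fixed jaw on the far side.

```bash
python3 - <<'E'
from h import *
c=cam("top")
b=back(c,[339.2,174.2],.138)[0];t=back(c,[435,191.8],.138)[0]
print("bowl",b,"tail",t,"len(.288 exp)",np.linalg.norm(b-t))
u=(b-t)/np.linalg.norm(b-t); print("yaw ladle",np.arctan2(-u[0],u[1]),"origin",b-u*.138)
pv=back(c,[208.8,214.5],.075)[0];k=back(c,[193,240.5],.09)[0];print("pivot",pv,"knob",k,np.linalg.norm(pv-k))
print("cam wrist",camera_info("wrist"))
s=status.observe();print(s["tool_pos"],s["tool_rot"],s["qpos"][5])
m=np.load("m0.npz")
for kk in m:
  if "ladle" in kk:
    p=pix(m[kk]);cc=cam(kk.split("_")[0]);q=back(cc,p,.13)[:,:2];w,v=np.linalg.eigh(np.cov(q.T));print(kk,len(p),q.mean(0),v[:,1],np.ptp(q@v[:,1]))
E
```

```text
bowl [ 0.58090517 -0.14015608  0.138     ] tail [ 0.52407534 -0.41785658  0.138     ] len(.288 exp) 0.2834558134056513
yaw ladle -0.20185725495192297 origin [ 0.55323766 -0.27535411  0.138     ]
pivot [0.47271405 0.25612091 0.075     ] knob [0.39510837 0.30048191 0.09      ] 0.0906396187182129
cam wrist {'vfov': 63.12923615157927, 'cx': 325.6876829620491, 'cy': 200.10616662673846, 'origin': array([0.06509898, 0.52651455, 0.38428816]), 'attitude': array([ 2.84738873e+00, -3.32003684e-04,  1.29799039e+00])}
[0.14144806 0.50560047 0.25175628] [3.14148829e+00 1.18346020e-05 2.86873952e+00] -0.14597689843827438
top_ladle_376 1056 [ 0.55997182 -0.2490708 ] [0.21029576 0.97763781] 0.31679549467406265
top_ladle_299 325 [ 0.73501187 -0.02548415] [0.1984331  0.98011444] 0.1815539654588152
side_ladle_352 749 [ 0.55518858 -0.26466332] [0.20515638 0.97872921] 0.3371233484437961
```

Call:
send_rows(plan=[{"offset":[0,0,0],"yaw":0.1366},{"offset":[0,0,0],"yaw":0.1366},{"offset":[0,0,0],"yaw":0.1366},{"offset":[0,0,0],"yaw":0.1366},{"offset":[0,0,0],"yaw":0.1366},{"offset":[0,0,0],"yaw":0.1366},{"offset":[0,0,0],"yaw":0.1366},{"offset":[0,0,0],"yaw":0.1366},{"offset":[0,0,0],"yaw":0.1366},{"offset":[0,0,0],"yaw":0.1366},{"offset":[0,0,0],"yaw":0.1366},{"offset":[-18,44,-3],"yaw":0},{"offset":[-18,44,-3],"yaw":0},{"offset":[-18,44,-3],"yaw":0},{"offset":[-18,44,-3],"yaw":0},{"offset":[-18,44,-3],"yaw":0},{"offset":[-18,44,-3],"yaw":0},{"offset":[-18,44,-3],"yaw":0},{"offset":[-18,44,-3],"yaw":0},{"offset":[-18,44,-3],"yaw":0}])

```text
time: 2.9
tool_pos: [0.4977, 0.2651, 0.279]
tool_rot: [3.141, -0.0, 1.366]
contact_force: [-0.5, 0.7, 0.1]
opening: 0.0917
grip_force: 0.0
```

```bash
python3 - <<'E'
from h import *
s=status.observe();print(s["time"],s["tool_pos"],s["tool_rot"],s["qpos"])
im=read_camera("wrist");cv2.imwrite("pics/w1.png",im[:,:,::-1])
c=cam("wrist");np.savez("w1.npz",K=c[0],A=c[1],o=c[2])
E
```

```text
2.9 [0.49770552 0.26513439 0.27900026] [ 3.14138045e+00 -3.82902765e-04  1.36600475e+00] [3.53465293e-01 3.95086906e-01 1.36754702e+00 2.16347728e-04
 1.37857591e+00 5.58215623e-01]
```

View pics/w1.png

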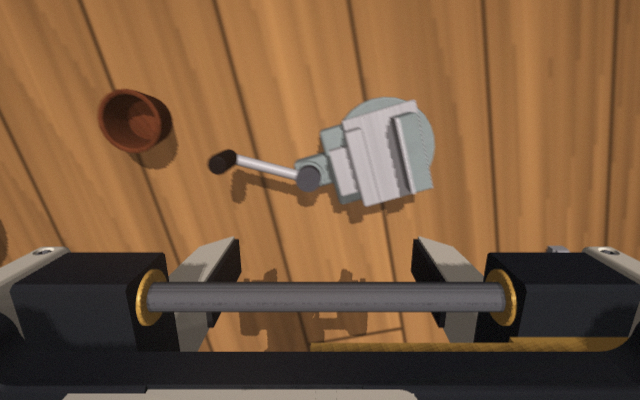

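```bash
python3 - <<'E'
from h import *
w=np.load("w1.npz");c=(w["K"],w["A"],w["o"])
def P(pose,pts):
    x,y,a=pose;pts=np.array(pts,float);r=R.from_euler("z",a).as_matrix()
    return proj(c,pts@r.T+[x,y,0])
im=cv2.imread("pics/w1.png")
# yaw from jaw edges at z=.086
for e in ([(345,122),(368,206)],[(395,117),(412,194)]):
    q=back(c,e,.086);d=q[0]-q[1];print(np.arctan2(-d[0],d[1]),np.linalg.norm(d))
pv=back(c,[308,178],.08)[0];kn=back(c,[222,161],.095)[0];print(pv,kn,np.linalg.norm(pv-kn))
a=-.08
o=pv+.085*np.array([np.cos(a),np.sin(a),0]);print(o)
big=cv2.resize(im[80:240,190:450],None,fx=3,fy=3,interpolation=cv2.INTER_CUBIC)
def dr(pts,col):
    uv=(P((o[0],o[1],a),pts)-[190,80])*3;cv2.polylines(big,[uv.round().astype(int)],True,col,1)
dr([(-.018,-.05,.055),(.018,-.05,.055),(.018,.05,.055),(-.018,.05,.055)],(0,0,255))
dr([(.018,-.04,.086),(.018,.04,.086)],(0,255,0));dr([(-.018,-.04,.086),(-.018,.04,.086)],(255,0,0))
cv2.imwrite("pics/w1c.png",big)
E
```

```text
0.08083487198310924 0.08978243203078633
0.07300181529420327 0.08089259591917863
[0.486029   0.26623115 0.08      ] [0.4090109  0.30364245 0.095     ] 0.08692752277804582
[0.57075715 0.2594384  0.08      ]
```

View pics/w1c.png

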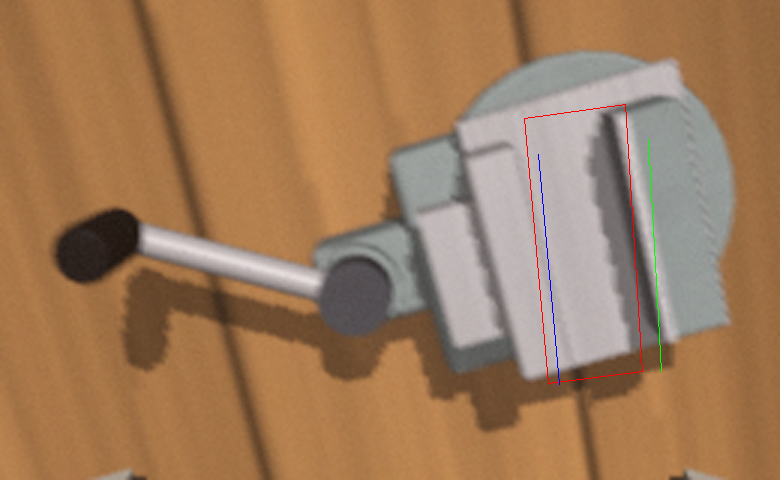

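```bash
python3 - <<'E'
from h import *
w=np.load("w1.npz");c=(w["K"],w["A"],w["o"])
q=back(c,[(397.3,117.3),(412.7,193.3)],.086);d=q[0]-q[1];a=np.arctan2(-d[0],d[1])
ex=np.array([np.cos(a),np.sin(a),0]);o=q.mean(0)-.018*ex;print("vise",a,o,np.linalg.norm(d))
pv=o-.085*ex;print("pivot expected",pv)
for z in(.07,.075,.08,.085,.09):print(z,back(c,[308,178],z)[0])
kt=back(c,[(85/3+190,252/3+80)],.098)[0];print("knob top",kt,np.linalg.norm((kt-pv)[:2]))
v=kt-pv;print("lever",a+np.pi-.75-0,np.arctan2(v[1],v[0]),"q",np.arctan2(v[1],v[0])-(a+np.pi-.75))
E
```

```text
vise 0.05751703622241546 [0.56914762 0.26757087 0.086     ] 0.07946426903053379
pivot expected [0.48428818 0.26268462 0.086     ]
0.07 [0.48504874 0.26407046 0.07      ]
0.075 [0.48553887 0.26515081 0.075     ]
0.08 [0.486029   0.26623115 0.08      ]
0.085 [0.48651913 0.26731149 0.085     ]
0.09 [0.48700926 0.26839184 0.09      ]
knob top [0.40569186 0.30188884 0.098     ] 0.08783137896089802
lever 2.4491096898122087 2.6789016496213693 q 0.22979195980916067
```

Vise: origin about (0.5695, 0.266), yaw about 0.06, lever about 0.22 rad. Now over to the ladle.

Call:
send_rows(plan=[{"offset":[-41.5,13.7,-2],"yaw":0},{"offset":[-41.5,13.7,-2],"yaw":0},{"offset":[-41.5,13.7,-2],"yaw":0},{"offset":[-41.5,13.7,-2],"yaw":0},{"offset":[-41.5,13.7,-2],"yaw":0},{"offset":[-41.5,13.7,-2],"yaw":0},{"offset":[-41.5,13.7,-2],"yaw":0},{"offset":[-41.5,13.7,-2],"yaw":0},{"offset":[-41.5,13.7,-2],"yaw":0},{"offset":[-41.5,13.7,-2],"yaw":0},{"offset":[-41.5,13.7,-2],"yaw":0},{"offset":[-41.5,13.7,-2],"yaw":0},{"offset":[0,0,0],"yaw":0}], hand=0.35)

```text
time: 4.25
tool_pos: [0.5557, -0.2595, 0.3018]
tool_rot: [-3.142, 0.002, 1.361]
contact_force: [-0.8, 0.7, -0.9]
opening: 0.0597
grip_force: 0.0
```

```bash
python3 - <<'E'
from h import *
s=status.observe();print(s["time"],s["tool_pos"],s["tool_rot"],s["opening"])
im=read_camera("wrist");cv2.imwrite("pics/w2.png",im[:,:,::-1])
c=cam("wrist");np.savez("w2.npz",K=c[0],A=c[1],o=c[2])
for r in models.regions_of("wrist","ladle"):
    p=pix(r["mask"]);q=back(c,p,.138)[:,:2];print(r["conf"],r["extent"],q.min(0),q.max(0))
E
```

```text
4.25 [ 0.55573812 -0.25948631  0.30183578] [-3.14155301e+00  1.59368726e-03  1.36089937e+00] 0.059657161611214295
0.91 [296.2, 5.1, 366.9, 333.1] [ 0.51538589 -0.41615929] [ 0.61248525 -0.10671568]
0.24 [298.5, 91.7, 437.5, 274.4] [ 0.51283947 -0.34394617] [ 0.66331783 -0.1725002 ]
```

View pics/w2.png

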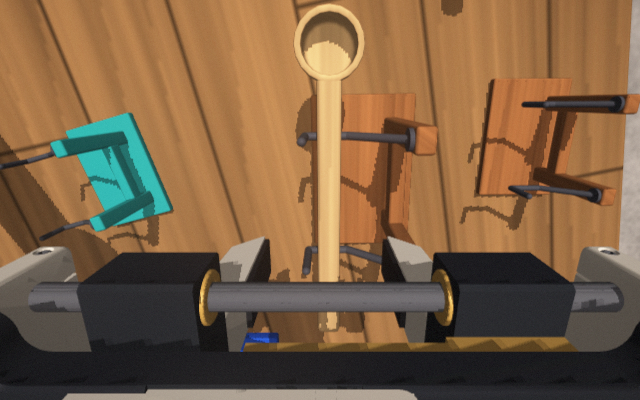

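The view from above shows the bowl's centre at (329,42), the handle running down column ~329, and the hooks crossing it at rows ~136 and ~250.

```bash
cat >> h.py <<'E'
def go(s,x,y,z,yaw=None):
    t=s["tool_pos"];a=s["tool_rot"][2];dx,dy=x-t[0],y-t[1]
    print("tool offset mm",np.round([1e3*(np.cos(a)*dx+np.sin(a)*dy),1e3*(np.sin(a)*dx-np.cos(a)*dy),1e3*(t[2]-z)],1),"turn",None if yaw is None else round((a-yaw+np.pi/2)%np.pi-np.pi/2,3))
E
python3 - <<'E'
from h import *
w=np.load("w2.npz");c=(w["K"],w["A"],w["o"])
b=back(c,[329.3,42.5],.138)[0];h=back(c,[(329.5,100),(329.5,230)],.138);print(b,h)
d=h[0]-h[1];d/=np.linalg.norm(d);print("yaw",np.arctan2(-d[0],d[1]))
o=b-.138*d;print("origin",o)
hk=back(c,[(329.5,136),(329.5,250)],.117);print("hooks",hk,np.linalg.norm(hk[0]-hk[1]),"mid",hk.mean(0),"along ladle",(hk.mean(0)-o)@d)
s=status.observe();g=o+d*.01;print(g);go(s,g[0],g[1],.139,np.arctan2(-d[0],d[1])+np.pi/2)
E
```

```text
[ 0.58376578 -0.1348383   0.138     ] [[ 0.57464781 -0.17951268  0.138     ]
 [ 0.54990094 -0.29855     0.138     ]]
yaw -0.20497208134657252
origin [ 0.55567728 -0.2699495   0.138     ]
hooks [[ 0.56813731 -0.21185591  0.117     ]
 [ 0.54369606 -0.32942312  0.117     ]] 0.12008090638348456 mid [ 0.55591669 -0.27063952  0.117     ] along ladle -0.0006268411363201453
[ 0.55771268 -0.26015884  0.138     ]
tool offset mm [ -4.7   2.9 163.1] turn -0.001
```

Call:
send_rows(plan=[{"offset":[0,3,25],"yaw":0},{"offset":[0,0,30],"yaw":0},{"offset":[0,0,30],"yaw":0},{"offset":[0,0,30],"yaw":0},{"offset":[0,0,25],"yaw":0},{"offset":[0,0,15],"yaw":0},{"offset":[0,0,9],"yaw":0},{"offset":[0,0,0],"yaw":0},{"offset":[0,0,0],"yaw":0}])

```text
time: 5.25
tool_pos: [0.5595, -0.2546, 0.1396]
tool_rot: [3.14, 0.0, 1.367]
contact_force: [0.4, 0.5, -0.2]
opening: 0.0598
grip_force: 0.0
```

Call:
send_rows(plan=[{"offset":[0,0,0],"yaw":0},{"offset":[0,0,0],"yaw":0},{"offset":[0,0,0],"yaw":0},{"offset":[0,0,0],"yaw":0},{"offset":[0,0,0],"yaw":0},{"offset":[0,0,0],"yaw":0}], hand=1, squeeze=45)

```text
time: 5.85
tool_pos: [0.559, -0.2552, 0.1388]
tool_rot: [3.141, -0.0, 1.366]
contact_force: [0.4, 0.1, 0.1]
opening: 0.0212
grip_force: 45.0
```

Call:
send_rows(plan=[{"offset":[0,0,-6],"yaw":0},{"offset":[0,0,-14],"yaw":0},{"offset":[0,0,-18],"yaw":0},{"offset":[0,0,-18],"yaw":0},{"offset":[0,0,-14],"yaw":0},{"offset":[0,0,-8],"yaw":0},{"offset":[0,0,0],"yaw":0}])

```text
time: 6.55
tool_pos: [0.5593, -0.2553, 0.2178]
tool_rot: [3.14, 0.001, 1.366]
contact_force: [-0.2, 0.6, -1.5]
opening: 0.0214
grip_force: 45.0
```

Call:
send_rows(plan=[{"offset":[5,-15,0],"yaw":0},{"offset":[15,-25,0],"yaw":0},{"offset":[25,-25,0],"yaw":0},{"offset":[32,-25,0],"yaw":0},{"offset":[36,-25,0],"yaw":0},{"offset":[36,-20,0],"yaw":0},{"offset":[32,-14,0],"yaw":0},{"offset":[26,-10,0],"yaw":0},{"offset":[15,0,0],"yaw":0},{"offset":[0,0,0],"yaw":-0.06},{"offset":[0,0,0],"yaw":-0.075},{"offset":[0,0,0],"yaw":-0.075},{"offset":[0,0,0],"yaw":-0.055},{"offset":[0,0,0],"yaw":0}])

```text
time: 7.95
tool_pos: [0.4479, -0.0053, 0.216]
tool_rot: [-3.14, -0.0, 1.632]
contact_force: [0.3, -0.5, -2.9]
opening: 0.0217
grip_force: 45.0
```

```bash
python3 - <<'E'
from h import *
s=status.observe();print(s["time"],s["tool_pos"],s["tool_rot"],s["opening"],s["contact_force"],s["torque"])
im=read_camera("wrist");im2=read_camera("side")
cv2.imwrite("pics/w3.png",np.hstack([im,im2])[:,:,::-1]) if 0 else cv2.imwrite("pics/w3.png",cv2.resize(np.vstack([im[:240],im2[80:330]]),None,fx=1,fy=1)[:,:,::-1])
E
```

```text
7.95 [ 0.44792714 -0.00530199  0.2160118 ] [-3.14015988e+00 -4.38523206e-04  1.63168102e+00] 0.021694809533097405 [ 0.31721296 -0.4628905  -2.88086984] [-0.11033572  0.04795679  0.00516521]
```

View pics/w3.png

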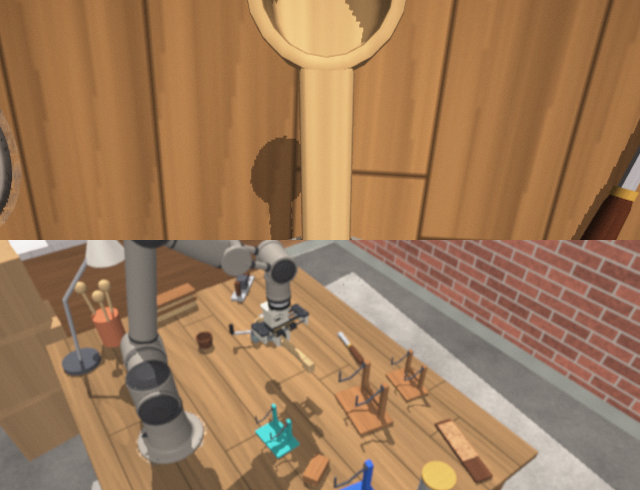

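The ladle is held level with the bowl up, over bare bench. Lowering it now.

Call:
send_rows(plan=[{"offset":[0,0,15],"yaw":0},{"offset":[0,0,28],"yaw":0},{"offset":[0,0,30],"yaw":0},{"offset":[0,0,30],"yaw":0},{"offset":[0,0,28],"yaw":0},{"offset":[0,0,20],"yaw":0},{"offset":[0,0,10],"yaw":0},{"offset":[0,0,6],"yaw":0},{"offset":[0,0,4],"yaw":0},{"offset":[0,0,3],"yaw":0},{"offset":[0,0,0],"yaw":0},{"offset":[0,0,0],"yaw":0}])

```text
time: 9.25
tool_pos: [0.4488, -0.0055, 0.0432]
tool_rot: [3.141, 0.0, 1.631]
contact_force: [0.2, -1.1, -1.6]
opening: 0.022
grip_force: 45.0
```

Call:
send_rows(plan=[{"offset":[0,0,1],"yaw":0},{"offset":[0,0,1],"yaw":0},{"offset":[0,0,0],"yaw":0},{"offset":[0,0,0],"yaw":0}])

```text
time: 9.65
tool_pos: [0.4484, -0.0054, 0.0407]
tool_rot: [-3.142, -0.0, 1.631]
contact_force: [0.7, -0.6, -1.3]
opening: 0.0219
grip_force: 45.0
```

Call:
send_rows(plan=[{"offset":[0,0,1],"yaw":0},{"offset":[0,0,0],"yaw":0},{"offset":[0,0,0],"yaw":0}])

```text
time: 9.95
tool_pos: [0.4484, -0.0054, 0.0397]
tool_rot: [-3.142, -0.0, 1.631]
contact_force: [0.6, -0.0, -2.4]
opening: 0.0219
grip_force: 45.0
```

Call:
send_rows(plan=[{"offset":[0,0,1],"yaw":0},{"offset":[0,0,0],"yaw":0},{"offset":[0,0,0],"yaw":0}])

```text
time: 10.25
tool_pos: [0.4486, -0.0054, 0.0388]
tool_rot: [3.141, 0.0, 1.631]
contact_force: [-0.2, -0.3, 1.4]
opening: 0.0216
grip_force: 45.0
```

Call:
send_rows(plan=[{"offset":[0,0,0.5],"yaw":0},{"offset":[0,0,0],"yaw":0}])

```text
time: 10.45
tool_pos: [0.4485, -0.0054, 0.0388]
tool_rot: [3.141, 0.0, 1.631]
contact_force: [-2.0, -0.5, 7.4]
opening: 0.0219
grip_force: 45.0
```

Call:
send_rows(plan=[{"offset":[0,0,0],"yaw":0},{"offset":[0,0,0],"yaw":0},{"offset":[0,0,0],"yaw":0},{"offset":[0,0,0],"yaw":0},{"offset":[0,0,0],"yaw":0},{"offset":[0,0,-20],"yaw":0},{"offset":[0,0,-40],"yaw":0},{"offset":[0,0,-40],"yaw":0},{"offset":[0,0,-40],"yaw":0},{"offset":[0,0,-20],"yaw":0},{"offset":[0,0,0],"yaw":0}], hand=0.35)

```text
time: 11.55
tool_pos: [0.4499, -0.0057, 0.2011]
tool_rot: [3.135, 0.001, 1.631]
contact_force: [0.5, -0.0, -0.5]
opening: 0.0595
grip_force: 0.0
```

```bash
python3 - <<'E'
from h import *
s=status.observe();print(s["time"],s["tool_pos"],s["tool_rot"],s["opening"])
im=read_camera("wrist");cv2.imwrite("pics/w4.png",im[:,:,::-1])
c=cam("wrist")
for r in models.regions_of("wrist","ladle")[:2]:
    p=pix(r["mask"]);print(r["conf"],r["extent"])
    h=[p[p[:,1]==v].mean(0) for v in range(110,230,10) if (p[:,1]==v).any()];q=back(c,h,.038);print(q.round(4)[::4],np.array(h)[::4]);d=q[0]-q[-1];print("yaw",np.arctan2(-d[0],d[1]))
E
```

```text
11.55 [ 0.44992998 -0.0056505   0.2010617 ] [3.13528228e+00 1.43740615e-03 1.63129762e+00] 0.059479714777984326
0.83 [288.7, 11.4, 361.0, 334.3]
[[ 0.4429  0.0655  0.038 ]
 [ 0.4441  0.0307  0.038 ]
 [ 0.4458 -0.0065  0.038 ]] [[324.  110. ]
 [323.  150. ]
 [322.5 190. ]]
yaw 0.05420998531418383
```

View pics/w4.png

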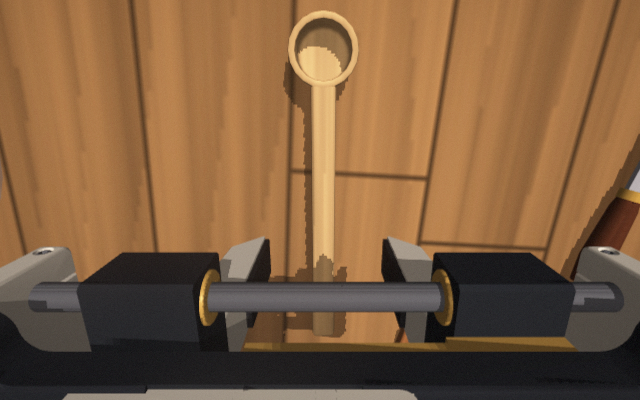

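The ladle lies bowl up on bare bench, released: bowl centre ~(323,48), handle along column ~323.

```bash
python3 - <<'E'
from h import *
c=cam("wrist");s=status.observe()
b=back(c,[323.2,48.3],.038)[0];print(b)
a=.056;d=np.array([-np.sin(a),np.cos(a),0]);o=b-.138*d;print("origin",o)
g=o+.08*d;print(g);go(s,g[0],g[1],.037,a+np.pi/2)
E
```

```text
[0.43816296 0.11450304 0.038     ]
origin [ 0.44588693 -0.02328063  0.038     ]
[0.44140927 0.05659396 0.038     ]
tool offset mm [ 62.2  -3.  160.9] turn 0.004
```

Call:
send_rows(plan=[{"offset":[20,-1,10],"yaw":0},{"offset":[22,-1,25],"yaw":0},{"offset":[20,-1,30],"yaw":0},{"offset":[0,0,30],"yaw":0},{"offset":[0,0,30],"yaw":0},{"offset":[0,0,20],"yaw":0},{"offset":[0,0,12],"yaw":0},{"offset":[0,0,5],"yaw":0},{"offset":[0,0,0],"yaw":0},{"offset":[0,0,0],"yaw":0}])

```text
time: 12.65
tool_pos: [0.4416, 0.0563, 0.0362]
tool_rot: [-3.141, -0.0, 1.631]
contact_force: [0.8, -0.6, 0.1]
opening: 0.0598
grip_force: 0.0
```

Call:
send_rows(plan=[{"offset":[0,0,0],"yaw":0},{"offset":[0,0,0],"yaw":0},{"offset":[0,0,0],"yaw":0},{"offset":[0,0,0],"yaw":0},{"offset":[0,0,0],"yaw":0},{"offset":[0,0,0],"yaw":0}], hand=1, squeeze=55)

```text
time: 13.25
tool_pos: [0.4421, 0.0563, 0.0364]
tool_rot: [3.14, 0.0, 1.631]
contact_force: [0.6, 0.1, 2.3]
opening: 0.0218
grip_force: 55.0
```

Call:
send_rows(plan=[{"offset":[0,0,-5],"yaw":0},{"offset":[0,0,-12],"yaw":0},{"offset":[0,0,-20],"yaw":0},{"offset":[0,0,-28],"yaw":0},{"offset":[0,0,-30],"yaw":0},{"offset":[0,0,-28],"yaw":0},{"offset":[0,0,-20],"yaw":0},{"offset":[0,0,-12],"yaw":0},{"offset":[0,0,-5],"yaw":0},{"offset":[0,0,0],"yaw":0}])

```text
time: 14.25
tool_pos: [0.4416, 0.0563, 0.1965]
tool_rot: [3.141, -0.0, 1.631]
contact_force: [-0.1, -1.0, -1.8]
opening: 0.0212
grip_force: 55.0
```

Call:
send_rows(plan=[{"offset":[10,5,0],"yaw":0},{"offset":[22,11,0],"yaw":0},{"offset":[30,15,0],"yaw":0},{"offset":[36,18,0],"yaw":0},{"offset":[38,19,0],"yaw":0},{"offset":[38,19,0],"yaw":0},{"offset":[36,18,0],"yaw":0},{"offset":[32,16,0],"yaw":0},{"offset":[24,12,0],"yaw":0},{"offset":[12,6,0],"yaw":0},{"offset":[3,0,0],"yaw":0},{"offset":[0,0,0],"yaw":0},{"offset":[0,0,0],"yaw":0}])

```text
time: 15.55
tool_pos: [0.563, 0.3446, 0.1956]
tool_rot: [-3.14, 0.001, 1.631]
contact_force: [-0.0, 0.2, -2.5]
opening: 0.0219
grip_force: 55.0
```

```bash
python3 - <<'E'
from h import *
s=status.observe();print(s["time"],s["tool_pos"],s["tool_rot"],s["opening"],s["torque"])
go(s,.5647,.3456,.0714,1.631)
im=read_camera("wrist");c=cam("wrist");im2=read_camera("side");t=read_camera("top");ct=cam("top")
r=models.regions_of("top","ladle")
for q in r[:2]:print(q["conf"],q["extent"])
cv2.imwrite("pics/w5.png",np.vstack([im[:240],np.hstack([cv2.resize(im2[100:200,190:323],(320,240),interpolation=2),cv2.resize(t[120:250,150:323],(320,240),interpolation=2)])])[:,:,::-1])
E
```

```text
15.55 [0.56297163 0.34463976 0.19562785] [-3.14033503e+00  6.36396255e-04  1.63088853e+00] 0.021868857299427044 [0.00363614 0.10740086 0.01090774]
tool offset mm [  0.9   1.8 124.2] turn -0.0
```

View pics/w5.png

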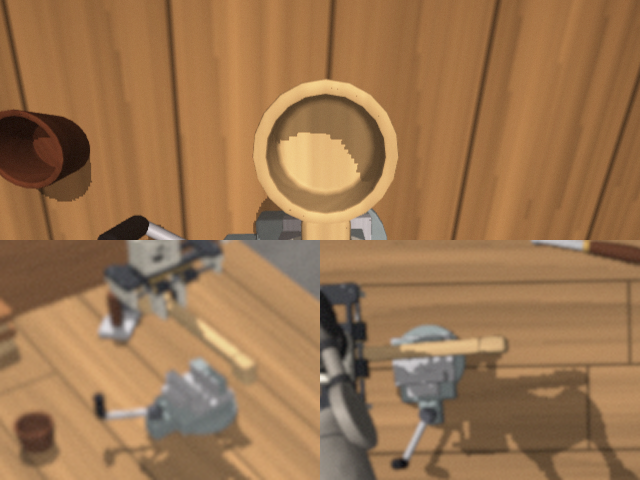

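The ladle is level over the vise and the jaws lie under the handle. Lowering.

Call:
send_rows(plan=[{"offset":[1,2,5],"yaw":0},{"offset":[0,0,15],"yaw":0},{"offset":[0,0,20],"yaw":0},{"offset":[0,0,20],"yaw":0},{"offset":[0,0,15],"yaw":0},{"offset":[0,0,10],"yaw":0},{"offset":[0,0,10],"yaw":0},{"offset":[0,0,8],"yaw":0},{"offset":[0,0,8],"yaw":0},{"offset":[0,0,5],"yaw":0},{"offset":[0,0,3],"yaw":0},{"offset":[0,0,1],"yaw":0},{"offset":[0,0,0],"yaw":0},{"offset":[0,0,0],"yaw":0}])

```text
time: 17.15
tool_pos: [0.5662, 0.3477, 0.0801]
tool_rot: [3.137, -0.003, 1.632]
contact_force: [-6.5, 1.4, 15.8]
opening: 0.0214
grip_force: 55.0
```

Call:
send_rows(plan=[{"offset":[0,0,1],"yaw":0},{"offset":[0,0,1],"yaw":0},{"offset":[0,0,0],"yaw":0},{"offset":[0,0,0],"yaw":0}])

```text
time: 17.55
tool_pos: [0.5663, 0.3476, 0.0784]
tool_rot: [3.137, -0.002, 1.632]
contact_force: [-7.4, 1.0, 17.3]
opening: 0.0215
grip_force: 55.0
```

Contact came about 8 mm early, with 16 N. Looking before I push on.

```bash
python3 - <<'E'
from h import *
s=status.observe();print(s["time"],s["tool_pos"],s["torque"],s["contact_force"])
im=read_camera("wrist");c=cam("wrist");im2=read_camera("side");t=read_camera("top");ct=cam("top");cs=cam("side")
np.savez("w6.npz",w=im,s=im2,t=t)
tip=None
# expected tail end top corners for level ladle
a=.06;d=np.array([-np.sin(a),np.cos(a),0]);e=np.array([np.cos(a),np.sin(a),0])
o=s["tool_pos"]*[1,1,0]-.0797*d
S=4;b1=im2[120:190,225:325].copy();b1=cv2.resize(b1,None,fx=S,fy=S,interpolation=2);b2=cv2.resize(t[150:220,180:280],None,fx=S,fy=S,interpolation=2)
for z,col in((s["tool_pos"][2]-.0364,(255,0,0)),):
    box=[o-.15*d+e*.012*i+[0,0,z+h] for i,h in((-1,.038),(1,.038),(1,0),(-1,0))]
    line=[o-.15*d-e*.012+[0,0,z+.038],o-.15*d+e*.012+[0,0,z+.038],o+.05*d+e*.012+[0,0,z+.038],o+.05*d-e*.012+[0,0,z+.038]]
    for b,cc,off in((b1,cs,(225,120)),(b2,ct,(180,150))):
        for q in(box,line):cv2.polylines(b,[((proj(cc,q)-off)*S).round().astype(int)],True,col,1)
cv2.imwrite("pics/w6.png",np.vstack([np.hstack([b1,b2]),cv2.resize(im[:300],(800,318))])[:,:,::-1])
E
```

```text
17.55 [0.56626458 0.34757274 0.07835929] [-0.5826816   0.81447173 -0.16830933] [-7.43786305  1.04864821 17.27064969]
```

View pics/w6.png

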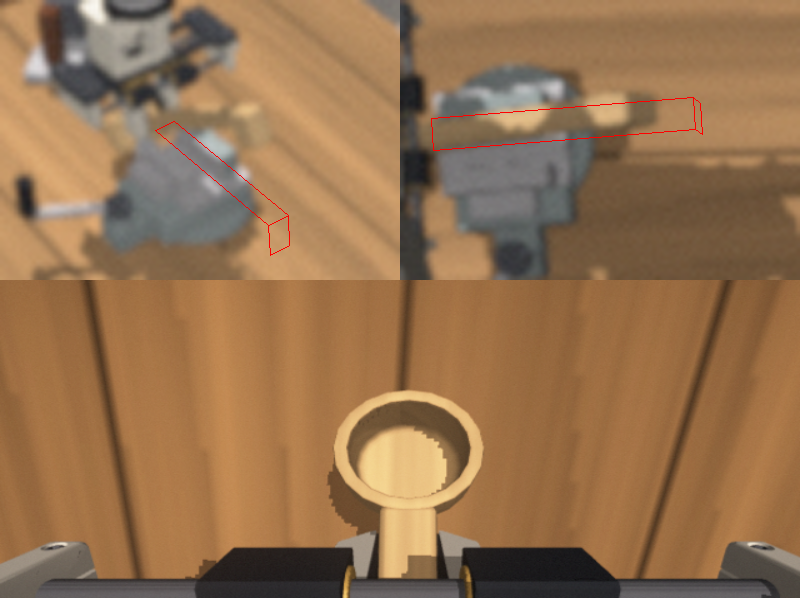

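The tail caught on a jaw and the ladle pitched bowl-down in the grip (its bowl looks smaller in the wrist view, and the tail is above the red box). The vise fix came from a picture taken while the arm was still settling. I'll lift off, square the ladle up on the bench and re-measure the vise at rest.

Call:
send_rows(plan=[{"offset":[0,0,-3],"yaw":0},{"offset":[0,0,-6],"yaw":0},{"offset":[0,0,-10],"yaw":0},{"offset":[0,0,-15],"yaw":0},{"offset":[0,0,-20],"yaw":0},{"offset":[0,0,-25],"yaw":0},{"offset":[0,0,-25],"yaw":0},{"offset":[0,0,-20],"yaw":0},{"offset":[0,0,-10],"yaw":0},{"offset":[0,0,-5],"yaw":0},{"offset":[0,0,0],"yaw":0},{"offset":[0,0,0],"yaw":0}])

```text
time: 18.9
tool_pos: [0.565, 0.346, 0.2121]
tool_rot: [-3.14, 0.001, 1.631]
contact_force: [0.4, 1.0, -1.9]
opening: 0.0213
grip_force: 55.0
```

Call:
send_rows(plan=[{"offset":[-10,-5,0],"yaw":0},{"offset":[-22,-11,0],"yaw":0},{"offset":[-30,-15,0],"yaw":0},{"offset":[-36,-18,0],"yaw":0},{"offset":[-38,-19,0],"yaw":0},{"offset":[-38,-19,0],"yaw":0},{"offset":[-36,-18,0],"yaw":0},{"offset":[-32,-16,0],"yaw":0},{"offset":[-24,-12,0],"yaw":0},{"offset":[-12,-6,0],"yaw":0},{"offset":[-3,0,0],"yaw":0},{"offset":[0,0,0],"yaw":0},{"offset":[0,0,0],"yaw":0}])

```text
time: 20.2
tool_pos: [0.4441, 0.0582, 0.213]
tool_rot: [3.142, -0.0, 1.632]
contact_force: [0.8, 0.9, -1.4]
opening: 0.0217
grip_force: 55.0
```

```bash
python3 - <<'E'
from h import *
s=status.observe();print(s["time"],s["tool_pos"],s["opening"],s["torque"],s["contact_force"])
im=read_camera("wrist");c=cam("wrist");im2=read_camera("side");cs=cam("side");t=read_camera("top")
np.savez("w7.npz",w=im,s=im2,t=t)
a=.06;d=np.array([-np.sin(a),np.cos(a),0])
rs={n:[q for q in models.regions_of(n,"ladle")][:1] for n in("top","side","wrist")}
from scipy.optimize import minimize
ang=np.linspace(0,2*np.pi,24)
T=s["tool_pos"]
def body(p):  # pitch about grip, + bowl down
    G=np.array([0,.0797,.0304])
    P=np.array([(0.03*np.cos(x),.138+.03*np.sin(x),.038) for x in ang])
    H=np.array([(w,y,.038) for y in(-.15,-.11,0,.05,.1) for w in(-.011,.011)])
    Q=np.vstack([P,H])-G
    r=R.from_euler("x",-p).as_matrix();Rz=R.from_euler("z",a).as_matrix()
    return (Q@r.T)@Rz.T+T-[0,0,.006]
for n,cc in(("wrist",c),("side",cs)):
  if rs[n]:
    print(n,rs[n][0]["conf"],rs[n][0]["extent"])
    for p in(0,.1,.2,.3,.4,.5):
        u=proj(cc,body(p)[:24] if n=="wrist" else body(p));print(p,u.min(0).round(),u.max(0).round())
E
```

```text
20.2 [0.4440604  0.05818285 0.21304111] 0.02171897674960133 [0.01665438 0.02887904 0.04795175] [ 0.75407705  0.90318786 -1.4485294 ]
wrist 0.59 [266.8, 102.7, 387.6, 342.3]
0 [253.  74.] [402. 223.]
0.1 [256.  75.] [399. 220.]
0.2 [259.  78.] [396. 217.]
0.3 [262.  83.] [393. 214.]
0.4 [264.  89.] [391. 213.]
0.5 [266.  96.] [388. 212.]
side 0.59 [257.8, 171.6, 307.9, 182.7]
0 [253. 156.] [314. 205.]
0.1 [253. 158.] [313. 200.]
0.2 [253. 159.] [312. 194.]
0.3 [254. 161.] [311. 187.]
0.4 [254. 163.] [309. 181.]
0.5 [255. 164.] [307. 174.]
```

Call:
send_rows(plan=[{"offset":[0,0,10],"yaw":0},{"offset":[0,0,20],"yaw":0},{"offset":[0,0,25],"yaw":0},{"offset":[0,0,25],"yaw":0},{"offset":[0,0,20],"yaw":0},{"offset":[0,0,15],"yaw":0},{"offset":[0,0,8],"yaw":0},{"offset":[0,0,4],"yaw":0},{"offset":[0,0,4],"yaw":0},{"offset":[0,0,4],"yaw":0},{"offset":[0,0,4],"yaw":0},{"offset":[0,0,0],"yaw":0}], squeeze=25)

```text
time: 21.7
tool_pos: [0.4435, 0.0574, 0.074]
tool_rot: [-3.141, -0.0, 1.631]
contact_force: [0.1, -0.6, -1.5]
opening: 0.0217
grip_force: 25.0
```

Call:
send_rows(plan=[{"offset":[0,0,4],"yaw":0},{"offset":[0,0,4],"yaw":0},{"offset":[0,0,4],"yaw":0},{"offset":[0,0,4],"yaw":0},{"offset":[0,0,4],"yaw":0},{"offset":[0,0,0],"yaw":0}])

```text
time: 22.3
tool_pos: [0.4439, 0.0574, 0.054]
tool_rot: [3.141, -0.0, 1.631]
contact_force: [1.3, -0.2, 1.3]
opening: 0.0216
grip_force: 25.0
```

Call:
send_rows(plan=[{"offset":[0,0,3],"yaw":0},{"offset":[0,0,3],"yaw":0},{"offset":[0,0,3],"yaw":0},{"offset":[0,0,3],"yaw":0},{"offset":[0,0,0],"yaw":0}])

```text
time: 22.8
tool_pos: [0.4432, 0.0576, 0.0416]
tool_rot: [-3.141, -0.0, 1.631]
contact_force: [0.7, 0.5, -1.0]
opening: 0.0213
grip_force: 25.0
```

Call:
send_rows(plan=[{"offset":[0,0,2],"yaw":0},{"offset":[0,0,2],"yaw":0},{"offset":[0,0,1],"yaw":0},{"offset":[0,0,0],"yaw":0},{"offset":[0,0,0],"yaw":0}])

```text
time: 23.3
tool_pos: [0.4435, 0.0575, 0.0371]
tool_rot: [-3.141, -0.0, 1.631]
contact_force: [0.4, -0.8, -0.1]
opening: 0.0217
grip_force: 25.0
```

```bash
python3 - <<'E'
from h import *
s=status.observe();print(s["time"],s["tool_pos"],s["opening"],s["torque"],s["contact_force"])
im=read_camera("wrist");c=cam("wrist");im2=read_camera("side");cs=cam("side")
a=.06;ang=np.linspace(0,2*np.pi,24);T=s["tool_pos"]
def body(p):
    G=np.array([0,.0797,.0304])
    P=np.array([(0.03*np.cos(x),.138+.03*np.sin(x),.038) for x in ang])
    H=np.array([(w,y,.038) for y in(-.15,-.11,0,.05,.1) for w in(-.011,.011)])
    return ((np.vstack([P,H])-G)@R.from_euler("x",-p).as_matrix().T)@R.from_euler("z",a).as_matrix().T+T-[0,0,.006]
for n,cc in(("wrist",c),("side",cs)):
  for q in models.regions_of(n,"ladle")[:1]:
    print(n,q["conf"],q["extent"])
    for p in(0,.1,.2,.3):
        u=proj(cc,body(p)[:24] if n=="wrist" else body(p));print(p,u.min(0).round(),u.max(0).round())
b=cv2.resize(im2[130:250,230:390],None,fx=4,fy=4,interpolation=2)
cv2.imwrite("pics/w8.png",b[:,:,::-1])
E
```

```text
23.3 [0.44345964 0.05751325 0.03712276] 0.021682797726530593 [-0.034641    0.05738311 -0.0283505 ] [ 0.43308684 -0.76630731 -0.1227228 ]
wrist 0.72 [253.4, 84.0, 401.8, 341.7]
0 [253.  74.] [402. 223.]
0.1 [256.  75.] [399. 219.]
0.2 [259.  78.] [396. 217.]
0.3 [262.  83.] [393. 214.]
side 0.88 [262.3, 204.3, 309.8, 245.4]
0 [257. 192.] [314. 242.]
0.1 [258. 193.] [313. 237.]
0.2 [258. 195.] [313. 232.]
0.3 [258. 197.] [311. 226.]
```

Call:
send_rows(plan=[{"offset":[0,0,0],"yaw":0},{"offset":[0,0,0],"yaw":0},{"offset":[0,0,0],"yaw":0},{"offset":[0,0,0],"yaw":0},{"offset":[0,0,0],"yaw":0},{"offset":[0,0,-20],"yaw":0},{"offset":[0,0,-45],"yaw":0},{"offset":[0,0,-48],"yaw":0},{"offset":[0,0,-48],"yaw":0},{"offset":[0,0,-48],"yaw":0},{"offset":[0,0,-33],"yaw":0}], hand=0.35)

```text
time: 24.6
tool_pos: [0.4439, 0.0574, 0.2827]
tool_rot: [3.137, 0.0, 1.631]
contact_force: [1.1, -0.1, -0.5]
opening: 0.0595
grip_force: 0.0
```

Call:
send_rows(plan=[{"offset":[36,12,0],"yaw":0},{"offset":[42,14,0],"yaw":0},{"offset":[42,14,0],"yaw":0},{"offset":[42,14,0],"yaw":0},{"offset":[42,13,0],"yaw":0},{"offset":[0,0,0],"yaw":0.135},{"offset":[0,0,0],"yaw":0.13},{"offset":[0,0,0],"yaw":0},{"offset":[0,0,0],"yaw":0},{"offset":[0,0,0],"yaw":0},{"offset":[0,0,0],"yaw":0}])

```text
time: 25.7
tool_pos: [0.4982, 0.2648, 0.2794]
tool_rot: [3.141, -0.0, 1.367]
contact_force: [-0.2, -0.2, -0.1]
opening: 0.0596
grip_force: 0.0
```

```bash
python3 - <<'E'
from h import *
s=status.observe();print(s["time"],s["tool_pos"],s["tool_rot"],abs(s["qvel"]).max())
c=cam("wrist");im=read_camera("wrist");c2=cam("wrist");print("drift",c2[2]-c[2])
np.savez("w9.npz",K=c[0],A=c[1],o=c[2],im=im)
a=cv2.cvtColor(cv2.imread("pics/w1.png"),6).astype(np.float32);b=cv2.cvtColor(im,7).astype(np.float32)
w=np.load("w1.npz");c1=(w["K"],w["A"],w["o"]);print("cam w1->now",c[2]-c1[2])
for n,u,z in (("jawA",(397,117),.086),("jawB",(413,193),.086),("piv",(308,178),.08),("knob",(218,164),.098),("cornerL",(345,122),.055)):
    x,y=u;t=a[y-12:y+13,x-12:x+13];r=cv2.matchTemplate(b[y-60:y+61,x-60:x+61],t,cv2.TM_CCOEFF_NORMED);_,v,_,l=cv2.minMaxLoc(r)
    nu=(x-60+l[0]+12,y-60+l[1]+12);print(n,round(v,2),nu,"now",back(c,nu,z)[0].round(4),"w1",back(c1,u,z)[0].round(4))
E
```

```text
25.7 [0.49821899 0.26476905 0.27937424] [ 3.14139261e+00 -1.92762884e-04  1.36721302e+00] 0.010043292178555449
drift [2.98294129e-05 2.53582361e-05 1.65494947e-06]
cam w1->now [-0.00501598  0.00367405  0.00052865]
jawA 0.97 (395, 116) now [0.5765 0.3147 0.086 ] w1 [0.5846 0.3086 0.086 ]
jawB 0.96 (411, 192) now [0.582  0.2355 0.086 ] w1 [0.5897 0.2292 0.086 ]
piv 0.92 (306, 177) now [0.4781 0.2718 0.08  ] w1 [0.486  0.2662 0.08  ]
knob 0.98 (216, 163) now [0.3972 0.307  0.098 ] w1 [0.4054 0.302  0.098 ]
cornerL 0.95 (343, 121) now [0.5275 0.3183 0.055 ] w1 [0.5358 0.3122 0.055 ]
```

The first fix was off by (-8, +6) mm because the arm was moving. Recomputing the vise, plus the ladle on the bench from a second look.

```bash
python3 - <<'E'
from h import *
w=np.load("w9.npz");c=(w["K"],w["A"],w["o"])
q=back(c,[(395.3,116.3),(410.7,192.3)],.086);d=q[0]-q[1];a=np.arctan2(-d[0],d[1]);ex=np.array([np.cos(a),np.sin(a),0]);o=q.mean(0)-.018*ex
print("vise",a,o,"pivot",o-.085*ex,"seen",[back(c,[306,177],z)[0].round(4)[:2].tolist() for z in(.08,.09)])
k=back(c,[(216.3,163)],.098)[0];print("knob",k)
# seat corners: predicted pixels vs strongest edges, and jaw profile along vise x at y=0 (grey values)
im=cv2.cvtColor(w["im"],7)
ey=np.array([-np.sin(a),np.cos(a),0])
for yy in(-.025,0.,.025):
    xs=np.arange(-.045,.045,.003);o0=o*[1,1,0]
    u=proj(c,[o0+ex*x+ey*yy+[0,0,.086] for x in xs]).round().astype(int);print([(int(1e3*x),int(im[v,h])) for x,(h,v) in zip(xs,u)])
s=status.observe();go(s,.4435,.0575-.15,.28,1.631)
E
```

```text
vise 0.0610636715412113 [0.56123088 0.27372747 0.086     ] pivot [0.47638931 0.26854029 0.086     ] seen [[0.4781, 0.2718], [0.4791, 0.2739]]
knob [0.39747035 0.30690081 0.098     ]
[(-45, 100), (-41, 102), (-38, 101), (-35, 102), (-32, 186), (-29, 199), (-26, 195), (-23, 192), (-20, 199), (-17, 181), (-14, 197), (-11, 193), (-8, 190), (-5, 189), (-2, 191), (0, 198), (3, 195), (6, 119), (9, 122), (12, 95), (15, 68), (18, 196), (21, 165), (24, 159), (27, 162), (30, 163), (33, 163), (36, 162), (39, 176), (42, 128)]
[(-45, 193), (-41, 198), (-38, 193), (-35, 124), (-32, 193), (-29, 195), (-26, 195), (-23, 192), (-20, 201), (-17, 181), (-14, 196), (-11, 190), (-8, 189), (-5, 191), (-2, 194), (0, 197), (3, 198), (6, 119), (9, 121), (12, 83), (15, 70), (18, 201), (21, 170), (24, 160), (27, 160), (30, 163), (33, 164), (36, 159), (39, 168), (42, 162)]
[(-45, 174), (-41, 170), (-38, 109), (-35, 108), (-32, 197), (-29, 198), (-26, 200), (-23, 197), (-20, 200), (-17, 150), (-14, 201), (-11, 196), (-8, 190), (-5, 191), (-2, 197), (0, 198), (3, 201), (6, 119), (9, 123), (12, 77), (15, 73), (18, 200), (21, 163), (24, 162), (27, 161), (30, 161), (33, 160), (36, 159), (39, 170), (42, 166)]
tool offset mm [-361.    18.8   -0.6] turn -0.264
```

Call:
send_rows(plan=[{"offset":[-25,1,5],"yaw":0},{"offset":[-42,1,10],"yaw":0},{"offset":[-45,1,13],"yaw":0},{"offset":[-45,1,14],"yaw":0},{"offset":[-45,1,14],"yaw":0},{"offset":[-42,1,12],"yaw":0},{"offset":[-31,1,10],"yaw":0},{"offset":[0,0,0],"yaw":-0.132},{"offset":[0,0,0],"yaw":-0.132},{"offset":[0,0,0],"yaw":0},{"offset":[0,0,0],"yaw":0},{"offset":[0,0,0],"yaw":0},{"offset":[0,0,0],"yaw":0}])

```text
time: 27.05
tool_pos: [0.4492, -0.0054, 0.2013]
tool_rot: [3.141, -0.0, 1.629]
contact_force: [-0.6, 0.4, -0.5]
opening: 0.0599
grip_force: 0.0
```

```bash
python3 - <<'E'
from h import *
s=status.observe();print(s["time"],s["tool_pos"],s["tool_rot"],abs(s["qvel"]).max())
c=cam("wrist");im=read_camera("wrist")
a=cv2.cvtColor(cv2.imread("pics/w4.png"),6);b=cv2.cvtColor(im,7)
t=a[8:92,284:363];_,v,_,l=cv2.minMaxLoc(cv2.matchTemplate(b[:300],t,cv2.TM_CCOEFF_NORMED));u=(323.2-284+l[0],48.3-8+l[1])
bw=back(c,u,.038)[0];print(v,u,bw)
for r in models.regions_of("wrist","ladle")[:1]:
    p=pix(r["mask"]);e=r["extent"];print(r["conf"],e)
    h=[p[p[:,1]==y].mean(0) for y in range(int(e[1])+95,235,8)];q=back(c,h,.038);f=np.polyfit(q[:,1],q[:,0],1);yaw=-np.arctan(f[0]);print("yaw",yaw,q[0],q[-1])
    d=np.array([-np.sin(yaw),np.cos(yaw),0]);o=bw-.138*d;g=o+.08*d;print("origin",o,"handle x at g",np.polyval(f,g[1]),g);go(s,g[0],g[1],.037,yaw+np.pi/2)
E
```

```text
27.05 [ 0.44918892 -0.00539443  0.20128667] [ 3.14138856e+00 -4.01722166e-05  1.62930445e+00] 0.008067044246809095
0.984906017780304 (323.2, 52.3) [0.43957647 0.11192357 0.038     ]
0.64 [289.8, 14.8, 361.6, 335.9]
yaw 0.0599873816589371 [0.44196529 0.06640088 0.038     ] [ 0.44877491 -0.04617563  0.038     ]
origin [ 0.44784976 -0.02582821  0.038     ] handle x at g 0.4427601890645277 [0.44305365 0.05402789 0.038     ]
tool offset mm [ 59.7  -2.7 164.3] turn -0.001
```

Call:
send_rows(plan=[{"offset":[20,-1,12],"yaw":0},{"offset":[22,-1,26],"yaw":0},{"offset":[18,-1,30],"yaw":0},{"offset":[0,0,30],"yaw":0},{"offset":[0,0,30],"yaw":0},{"offset":[0,0,20],"yaw":0},{"offset":[0,0,12],"yaw":0},{"offset":[0,0,4],"yaw":0},{"offset":[0,0,0],"yaw":0},{"offset":[0,0,0],"yaw":0}])

```text
time: 28.15
tool_pos: [0.4431, 0.0542, 0.0378]
tool_rot: [3.14, 0.0, 1.63]
contact_force: [1.1, 0.5, -0.2]
opening: 0.0598
grip_force: 0.0
```

Call:
send_rows(plan=[{"offset":[0,0,0],"yaw":0},{"offset":[0,0,0],"yaw":0},{"offset":[0,0,0],"yaw":0},{"offset":[0,0,0],"yaw":0},{"offset":[0,0,0],"yaw":0},{"offset":[0,0,0],"yaw":0}], hand=1, squeeze=55)

```text
time: 28.75
tool_pos: [0.4428, 0.0541, 0.0373]
tool_rot: [3.141, -0.0, 1.63]
contact_force: [-0.2, -0.2, 0.3]
opening: 0.0217
grip_force: 55.0
```

Call:
send_rows(plan=[{"offset":[0,0,-5],"yaw":0},{"offset":[0,0,-12],"yaw":0},{"offset":[0,0,-20],"yaw":0},{"offset":[0,0,-28],"yaw":0},{"offset":[0,0,-30],"yaw":0},{"offset":[0,0,-28],"yaw":0},{"offset":[0,0,-20],"yaw":0},{"offset":[0,0,-12],"yaw":0},{"offset":[0,0,-5],"yaw":0},{"offset":[0,0,0],"yaw":0}])

```text
time: 29.75
tool_pos: [0.4426, 0.0541, 0.1976]
tool_rot: [3.141, -0.0, 1.63]
contact_force: [0.5, 0.1, -1.8]
opening: 0.0214
grip_force: 55.0
```

Call:
send_rows(plan=[{"offset":[10,5,0],"yaw":0},{"offset":[22,10,0],"yaw":0},{"offset":[32,14,0],"yaw":0},{"offset":[38,17,0],"yaw":0},{"offset":[40,18,0],"yaw":0},{"offset":[40,18,0],"yaw":0},{"offset":[38,17,0],"yaw":0},{"offset":[32,14,0],"yaw":0},{"offset":[24,11,0],"yaw":0},{"offset":[12,6,0],"yaw":0},{"offset":[5,2,0],"yaw":0},{"offset":[0,0,0],"yaw":0},{"offset":[0,0,0],"yaw":0},{"offset":[0,0,0],"yaw":0}])

```text
time: 31.15
tool_pos: [0.5568, 0.3537, 0.1972]
tool_rot: [-3.141, 0.0, 1.629]
contact_force: [-0.3, -0.2, -1.7]
opening: 0.0218
grip_force: 55.0
```

```bash
cat > chk.py <<'E'
from h import *
def check(gy=.08,gz=.0313,a=.06):
    s=status.observe();print(s["time"],s["tool_pos"],s["tool_rot"],s["opening"],s["contact_force"],abs(s["qvel"]).max())
    read_camera("wrist");c=cam("wrist");T=s["tool_pos"];ang=np.linspace(0,2*np.pi,24)
    q=models.regions_of("wrist","ladle")[:1]
    for r in q:print(r["conf"],r["extent"])
    for p in(-.1,0,.1,.2,.3):
        P=np.array([(.03*np.cos(x),.138+.03*np.sin(x),.038) for x in ang])-[0,gy,gz]
        u=proj(c,(P@R.from_euler("x",-p).as_matrix().T)@R.from_euler("z",a).as_matrix().T+T-[0,0,.006]);print(p,u.min(0).round(),u.max(0).round())
    return s
E
python3 -c "
from chk import *
s=check();go(s,.5571,.354,.0723,1.631)"
```

```text
31.15 [0.55681783 0.35365501 0.19719157] [-3.14116284e+00  2.28686762e-04  1.62930193e+00] 0.021750583213161048 [-0.27684256 -0.18487443 -1.66232904] 0.005109418873901549
0.77 [252.4, 77.1, 399.7, 344.5]
-0.1 [250.  77.] [404. 227.]
0 [253.  75.] [401. 223.]
0.1 [256.  76.] [398. 220.]
0.2 [259.  80.] [395. 217.]
0.3 [262.  84.] [392. 215.]
tool offset mm [  0.3   0.3 124.9] turn -0.002
```

Call:
send_rows(plan=[{"offset":[0,0,8],"yaw":0},{"offset":[0,0,18],"yaw":0},{"offset":[0,0,22],"yaw":0},{"offset":[0,0,20],"yaw":0},{"offset":[0,0,14],"yaw":0},{"offset":[0,0,6],"yaw":0},{"offset":[0,0,4],"yaw":0},{"offset":[0,0,4],"yaw":0},{"offset":[0,0,0],"yaw":0}])

```text
time: 32.15
tool_pos: [0.5571, 0.3545, 0.1014]
tool_rot: [3.141, -0.0, 1.63]
contact_force: [0.0, -1.2, -1.8]
opening: 0.0221
grip_force: 55.0
```

Call:
send_rows(plan=[{"offset":[0,0,4],"yaw":0},{"offset":[0,0,4],"yaw":0},{"offset":[0,0,4],"yaw":0},{"offset":[0,0,0],"yaw":0}])

```text
time: 32.55
tool_pos: [0.5566, 0.3543, 0.0884]
tool_rot: [-3.14, 0.0, 1.63]
contact_force: [0.2, -0.5, -2.5]
opening: 0.021
grip_force: 55.0
```

No contact this time, so the handle is between the jaws.

Call:
send_rows(plan=[{"offset":[0,0,4],"yaw":0},{"offset":[0,0,4],"yaw":0},{"offset":[0,0,4],"yaw":0},{"offset":[0,0,1.5],"yaw":0},{"offset":[0,0,0],"yaw":0},{"offset":[0,0,0],"yaw":0}])

```text
time: 33.15
tool_pos: [0.557, 0.3545, 0.0758]
tool_rot: [3.141, -0.0, 1.63]
contact_force: [-0.6, 0.1, -1.5]
opening: 0.0214
grip_force: 55.0
```

Call:
send_rows(plan=[{"offset":[0,0,1],"yaw":0},{"offset":[0,0,0],"yaw":0},{"offset":[0,0,0],"yaw":0}])

```text
time: 33.45
tool_pos: [0.557, 0.3545, 0.0748]
tool_rot: [3.141, -0.0, 1.63]
contact_force: [-0.2, 0.6, -2.0]
opening: 0.0211
grip_force: 55.0
```

Call:
send_rows(plan=[{"offset":[0,0,1],"yaw":0},{"offset":[0,0,0],"yaw":0},{"offset":[0,0,0],"yaw":0}])

```text
time: 33.75
tool_pos: [0.557, 0.3544, 0.0737]
tool_rot: [3.142, -0.0, 1.63]
contact_force: [1.0, -0.0, -1.1]
opening: 0.0215
grip_force: 55.0
```

Call:
send_rows(plan=[{"offset":[0,0,1],"yaw":0},{"offset":[0,0,0],"yaw":0},{"offset":[0,0,0],"yaw":0}])

```text
time: 34.05
tool_pos: [0.557, 0.3544, 0.0727]
tool_rot: [3.142, -0.0, 1.63]
contact_force: [-0.3, 0.0, -1.7]
opening: 0.0217
grip_force: 55.0
```

Call:
send_rows(plan=[{"offset":[0,0,0.7],"yaw":0},{"offset":[0,0,0],"yaw":0},{"offset":[0,0,0],"yaw":0}])

```text
time: 34.35
tool_pos: [0.557, 0.3545, 0.0723]
tool_rot: [3.141, -0.0, 1.63]
contact_force: [-0.3, -1.3, 1.6]
opening: 0.0215
grip_force: 55.0
```

Call:
send_rows(plan=[{"offset":[0,0,0.5],"yaw":0},{"offset":[0,0,0],"yaw":0}])

```text
time: 34.55
tool_pos: [0.5571, 0.3545, 0.0722]
tool_rot: [3.141, -0.0, 1.63]
contact_force: [-2.1, -0.6, 4.4]
opening: 0.0214
grip_force: 55.0
```

Call:
send_rows(plan=[{"offset":[0,0,0],"yaw":0},{"offset":[0,0,0],"yaw":0},{"offset":[0,0,0],"yaw":0},{"offset":[0,0,0],"yaw":0},{"offset":[0,0,0],"yaw":0},{"offset":[0,0,-15],"yaw":0},{"offset":[0,0,-35],"yaw":0},{"offset":[0,0,-35],"yaw":0},{"offset":[0,0,-25],"yaw":0},{"offset":[0,0,-15],"yaw":0},{"offset":[0,0,0],"yaw":0},{"offset":[0,0,0],"yaw":0},{"offset":[0,0,0],"yaw":0}], hand=0.4)

```text
time: 35.85
tool_pos: [0.5564, 0.3541, 0.1954]
tool_rot: [-3.14, 0.001, 1.63]
contact_force: [-0.0, -0.4, -0.9]
opening: 0.0553
grip_force: 0.0
```

```bash
python3 - <<'E'
from h import *
s=status.observe();print(s["time"],s["tool_pos"],s["tool_rot"],s["opening"],abs(s["qvel"]).max())
read_camera("wrist");c=cam("wrist")
for l in("ladle","vise_lever"):
    for r in models.regions_of("wrist",l)[:2]:print(l,r["conf"],r["extent"],pix(r["mask"]).mean(0))
# expected ladle
a=.061;o=np.array([.561,.2742,.035]);M=R.from_euler("z",a).as_matrix()
ang=np.linspace(0,2*np.pi,24);P=np.array([(.001+.03*np.cos(x),.138+.03*np.sin(x),.038) for x in ang])@M.T+o
u=proj(c,P);print("exp bowl",u.min(0),u.max(0))
E
```

```text
35.85 [0.55640561 0.35413455 0.1953803 ] [-3.13958457e+00  7.80483071e-04  1.63018816e+00] 0.05529486035424561 0.006978175991863497
ladle 0.8 [288.7, 91.4, 367.9, 344.3] [326.73176747 179.7480916 ]
ladle 0.18 [107.3, 200.7, 389.3, 335.6] [296.50597795 255.92524666]
vise_lever 0.9 [106.4, 223.5, 194.5, 265.2] [143.82698731 244.23647295]
vise_lever 0.48 [108.9, 200.4, 389.1, 335.0] [295.46580027 255.81463748]
exp bowl [288.79160821  87.97779172] [366.85213729 167.6979173 ]
```

The ladle sits level in the seat (bowl extent matches the prediction). Now the knob.

Call:
send_rows(plan=[{"offset":[-5,-22,0],"yaw":0},{"offset":[-8,-35,0],"yaw":0},{"offset":[-9,-40,0],"yaw":0},{"offset":[-9,-39,0],"yaw":0},{"offset":[-7,-26,0],"yaw":0},{"offset":[0,0,0],"yaw":0.1},{"offset":[0,0,0],"yaw":0.143},{"offset":[0,0,0],"yaw":0.143},{"offset":[0,0,0],"yaw":0.107},{"offset":[0,0,0],"yaw":0},{"offset":[0,0,0],"yaw":0}])

```text
time: 37.1
tool_pos: [0.3974, 0.3068, 0.1962]
tool_rot: [-3.141, 0.0, 1.14]
contact_force: [0.4, -0.7, 0.2]
opening: 0.0548
grip_force: 0.0
```

```bash
python3 - <<'E'
from h import *
s=status.observe();print(s["time"],s["tool_pos"],s["tool_rot"],s["opening"],s["qpos"].round(2))
go(s,.3972,.3068,.092,1.137)
im=read_camera("wrist");c=cam("wrist");g=cv2.cvtColor(im,7)
for r in models.regions_of("wrist","vise_lever")[:2]:
    m=r["mask"];d=pix(m&(g<60));print(r["conf"],r["extent"],len(d),d.mean(0) if len(d) else "")
print("exp knob top",proj(c,[(.3972,.3068,.098),(.3972,.3068,.055),(.4775,.27,.08)]))
E
```

```text
37.1 [0.39739934 0.30680657 0.19623952] [-3.14120557e+00  4.38382283e-04  1.14014449e+00] 0.054787646123022754 [0.5  0.35 1.67 0.   1.12 0.94]
tool offset mm [-1.000e-01 -2.000e-01  1.042e+02] turn 0.003
0.75 [314.6, 181.3, 444.9, 223.7] 832 [333.16346154 202.91466346]
exp knob top [[326.16208771 210.65293423]
 [326.13144865 194.84598933]
 [436.43465026 203.32313601]]
```

Call:
send_rows(plan=[{"offset":[0,3,10],"yaw":0},{"offset":[0,0,22],"yaw":0},{"offset":[0,0,24],"yaw":0},{"offset":[0,0,20],"yaw":0},{"offset":[0,0,14],"yaw":0},{"offset":[0,0,9],"yaw":0},{"offset":[0,0,5],"yaw":0},{"offset":[0,0,0],"yaw":0},{"offset":[0,0,0],"yaw":0}])

```text
time: 38.1
tool_pos: [0.4006, 0.3058, 0.093]
tool_rot: [3.141, -0.001, 1.137]
contact_force: [-0.5, 0.5, 0.2]
opening: 0.0549
grip_force: 0.0
```

Call:
send_rows(plan=[{"offset":[0,0,0],"yaw":0},{"offset":[0,0,0],"yaw":0},{"offset":[0,0,0],"yaw":0},{"offset":[0,0,0],"yaw":0},{"offset":[0,0,0],"yaw":0},{"offset":[0,0,0],"yaw":0}], hand=1, squeeze=20)

```text
time: 38.7
tool_pos: [0.3963, 0.3069, 0.0926]
tool_rot: [-3.134, 0.002, 1.136]
contact_force: [-15.4, 9.1, 9.1]
opening: 0.0192
grip_force: 20.0
```

Call:
send_rows(plan=[{"offset":[0,-4,0],"yaw":0},{"offset":[-4.5,0.1,0],"yaw":-0.05},{"offset":[-9,0.45,0],"yaw":-0.1},{"offset":[-9,0.45,0],"yaw":-0.1},{"offset":[-9,0.45,0],"yaw":-0.1},{"offset":[0,0,0],"yaw":0}])

```text
time: 39.3
tool_pos: [0.3868, 0.2762, 0.0925]
tool_rot: [-3.138, 0.001, 1.49]
contact_force: [-6.1, -0.3, 5.8]
opening: 0.0199
grip_force: 20.0
```

```bash
cat > lev.py <<'E'
from h import *
s=status.observe();v=s["tool_pos"][:2]-np.array([.477,.27]);a=s["tool_rot"][2]
f=s["contact_force"][:2];print(s["time"],"r",np.hypot(*v),"phi",np.arctan2(v[1],v[0])%(2*np.pi),"lever",np.arctan2(v[1],v[0])%(2*np.pi)-2.453,"tool yaw-based",a-1.137+.255,"F tool x,y",f@[np.cos(a),np.sin(a)],f@[np.sin(a),-np.cos(a)],"opening",s["opening"])
E
python3 lev.py
```

```text
39.3 r 0.09042044847698995 phi 3.0734185239031957 lever 0.6204185239031959 tool yaw-based 0.6077536159947793 F tool x,y -0.8024474976562423 -6.035018038137867 opening 0.019891386138231788
```

Call:
send_rows(plan=[{"offset":[-9,-0.5,0],"yaw":-0.1},{"offset":[-9,0.45,0],"yaw":-0.1},{"offset":[-9,0.45,0],"yaw":-0.1},{"offset":[-9,0.45,0],"yaw":-0.1},{"offset":[-9,0.45,0],"yaw":-0.1},{"offset":[-9,0.45,0],"yaw":-0.1},{"offset":[0,0,0],"yaw":0}])

```text
time: 40.0
tool_pos: [0.397, 0.2235, 0.0925]
tool_rot: [-3.136, -0.0, 2.09]
contact_force: [-8.1, -6.3, 9.2]
opening: 0.0195
grip_force: 20.0
```

```bash
python3 lev.py
```

```text
40.0 r 0.09256299243743533 phi 3.668038680131307 lever 1.2150386801313071 tool yaw-based 1.2081153254751076 F tool x,y -1.4376917323370886 -10.200490572973768 opening 0.019495327018715883
```

Call:
send_rows(plan=[{"offset":[-9,-1,0],"yaw":-0.1},{"offset":[-9,0,0],"yaw":-0.1},{"offset":[-6,0.2,0],"yaw":-0.07},{"offset":[0,0,0],"yaw":0}])

```text
time: 40.4
tool_pos: [0.4109, 0.2041, 0.0925]
tool_rot: [-3.139, -0.001, 2.359]
contact_force: [-3.6, -2.8, 5.8]
opening: 0.0195
grip_force: 20.0
```

```bash
python3 lev.py
```

```text
40.4 r 0.09334490537153849 phi 3.926057216822748 lever 1.473057216822748 tool yaw-based 1.4772884113810285 F tool x,y 0.5885537455332045 -4.5420699771674995 opening 0.01945487323039221
```

Call:
send_rows(plan=[{"offset":[-2,0,0],"yaw":-0.02},{"offset":[-1.5,0,0],"yaw":0},{"offset":[0,0,0],"yaw":0}])

```text
time: 40.7
tool_pos: [0.4127, 0.2023, 0.0926]
tool_rot: [-3.139, -0.002, 2.378]
contact_force: [-7.4, 0.2, 6.8]
opening: 0.0195
grip_force: 20.0
```

Call:
send_rows(plan=[{"offset":[-2,0,0],"yaw":0},{"offset":[0,0,0],"yaw":0},{"offset":[0,0,0],"yaw":0}])

```text
time: 41.0
tool_pos: [0.414, 0.201, 0.0925]
tool_rot: [-3.139, -0.002, 2.378]
contact_force: [-7.7, 0.8, 6.7]
opening: 0.0195
grip_force: 20.0
```

```bash
python3 lev.py
```

```text
41.0 r 0.09346583413453032 phi 3.972312903376121 lever 1.5193129033761212 tool yaw-based 1.4957137833089011 F tool x,y 6.109830302424805 -4.690068771564888 opening 0.019495495458161517
```

Call:
send_rows(plan=[{"offset":[-2,0,0],"yaw":0},{"offset":[0,0,0],"yaw":0},{"offset":[0,0,0],"yaw":0}])

```text
time: 41.3
tool_pos: [0.4152, 0.1998, 0.0925]
tool_rot: [-3.139, -0.003, 2.377]
contact_force: [-8.3, 2.3, 7.8]
opening: 0.0195
grip_force: 20.0
```

Call:
send_rows(plan=[{"offset":[-2,0,0],"yaw":0},{"offset":[0,0,0],"yaw":0},{"offset":[0,0,0],"yaw":0}])

```text
time: 41.6
tool_pos: [0.4154, 0.1996, 0.0925]
tool_rot: [-3.138, -0.006, 2.377]
contact_force: [-14.0, 10.2, 10.0]
opening: 0.0195
grip_force: 20.0
```

```bash
python3 lev.py; python3 - <<'E'
from h import *
im=read_camera("wrist");c=cam("wrist");t=read_camera("top");ct=cam("top");g=cv2.cvtColor(im,7)
s=status.observe()["tool_pos"];print("tcp px",proj(c,[s[:3]-[0,0,0]]))
for n in("wrist","top"):
    for r in models.regions_of(n,"vise_lever")[:1]:print(n,r["conf"],r["extent"])
E
```

```text
41.6 r 0.09355681599346487 phi 3.9930118271221593 lever 1.5400118271221594 tool yaw-based 1.4945798823194494 F tool x,y 17.14024007862006 -2.366623169079422 opening 0.0194658476889982
tcp px [[326.98898765 280.75399308]]
wrist 0.72 [304.8, 210.9, 514.2, 282.0]
top 0.62 [189.3, 164.8, 223.5, 206.9]
```

The resistance jumped to 17 N with almost no travel, so this is the stop. One small confirming push, then release, back off and verify.

Call:
send_rows(plan=[{"offset":[-1,0,0],"yaw":0},{"offset":[0,0,0],"yaw":0}])

```text
time: 42.0
tool_pos: [0.4155, 0.1995, 0.0925]
tool_rot: [-3.138, -0.007, 2.376]
contact_force: [-16.1, 14.8, 10.7]
opening: 0.0195
grip_force: 20.0
```

Call:
send_rows(plan=[{"offset":[4,0,0],"yaw":0},{"offset":[0,0,0],"yaw":0},{"offset":[0,0,0],"yaw":0},{"offset":[0,0,0],"yaw":0},{"offset":[0,0,0],"yaw":0},{"offset":[0,0,0],"yaw":0},{"offset":[0,0,-15],"yaw":0},{"offset":[0,0,-35],"yaw":0},{"offset":[0,0,-40],"yaw":0},{"offset":[0,0,-25],"yaw":0},{"offset":[0,0,0],"yaw":0},{"offset":[0,0,0],"yaw":0}], hand=0.45)

```text
time: 43.2
tool_pos: [0.4166, 0.2003, 0.2076]
tool_rot: [3.141, 0.0, 2.377]
contact_force: [0.5, -0.3, -0.4]
opening: 0.0507
grip_force: 0.0
```

```bash
python3 - <<'E'
from h import *
s=status.observe();print(s["time"],s["tool_pos"],s["tool_rot"][2],s["opening"],s["contact_force"])
im=read_camera("wrist");c=cam("wrist");g=cv2.cvtColor(im,7)
for r in models.regions_of("wrist","vise_lever")[:1]:
    d=pix(r["mask"]&(g<60));print(r["conf"],r["extent"],d.mean(0))
for L in(1.3,1.4,1.5):
    p=2.453+L;k=np.array([.477+.09*np.cos(p),.27+.09*np.sin(p)]);print(L,proj(c,[[*k,.098],[*k,.055]]).round())
for n in("wrist","top","side"):
    for l in("ladle",):
        if n!="wrist":read_camera(n)
        for r in models.regions_of(n,l)[:1]:print(n,r["conf"],r["extent"])
E
```

```text
43.2 [0.41660166 0.20033124 0.20756021] 2.3770149924624873 0.05074612174884529 [ 0.49122102 -0.27248006 -0.41810256]
0.71 [312.6, 171.8, 438.1, 214.7] [333.22865014 196.49862259]
1.3 [[332. 180.]
 [331. 169.]]
1.4 [[330. 191.]
 [330. 179.]]
1.5 [[330. 202.]
 [329. 188.]]
wrist 0.89 [376.6, 107.0, 640.0, 340.6]
top 0.79 [148.6, 174.6, 253.8, 200.3]
side 0.69 [251.2, 144.2, 296.2, 181.6]
```

I'll make sure with a light push on the knob using closed fingers.

Call:
send_rows(plan=[{"offset":[15,0,0],"yaw":0},{"offset":[17,0,0],"yaw":0},{"offset":[0,0,20],"yaw":0},{"offset":[0,0,35],"yaw":0},{"offset":[0,0,30],"yaw":0},{"offset":[0,0,20],"yaw":0},{"offset":[0,0,10],"yaw":0},{"offset":[0,0,0],"yaw":0},{"offset":[-4,0,0],"yaw":0},{"offset":[-4,0,0],"yaw":0},{"offset":[0,0,0],"yaw":0}], hand=1)

```text
time: 44.65
tool_pos: [0.4003, 0.2169, 0.0935]
tool_rot: [3.139, 0.001, 2.377]
contact_force: [0.2, 0.2, -0.3]
opening: 0.0003
grip_force: 0.0
```

Call:
send_rows(plan=[{"offset":[-2,0,0],"yaw":0},{"offset":[-2,0,0],"yaw":0},{"offset":[0,0,0],"yaw":0}])

```text
time: 44.95
tool_pos: [0.4017, 0.2149, 0.0929]
tool_rot: [3.141, -0.002, 2.376]
contact_force: [-3.4, 4.8, 3.8]
opening: 0.0007
grip_force: 3.1
```

Call:
send_rows(plan=[{"offset":[-2,0,0],"yaw":0},{"offset":[0,0,0],"yaw":0}])

```text
time: 45.15
tool_pos: [0.4019, 0.2146, 0.0929]
tool_rot: [3.141, -0.004, 2.376]
contact_force: [-8.7, 12.4, 6.4]
opening: 0.0003
grip_force: 7.4
```

Call:
send_rows(plan=[{"offset":[-1.5,0,0],"yaw":0},{"offset":[0,0,0],"yaw":0}])

```text
time: 45.35
tool_pos: [0.402, 0.2144, 0.0929]
tool_rot: [-3.142, -0.006, 2.375]
contact_force: [-12.7, 18.4, 8.6]
opening: 0.0003
grip_force: 10.6
```

Call:
send_rows(plan=[{"offset":[8,0,0],"yaw":0},{"offset":[10,0,0],"yaw":0},{"offset":[0,0,-15],"yaw":0},{"offset":[0,0,-35],"yaw":0},{"offset":[0,0,-45],"yaw":0},{"offset":[0,0,-45],"yaw":0},{"offset":[0,0,-20],"yaw":0},{"offset":[0,0,0],"yaw":0},{"offset":[0,0,0],"yaw":0}])

```text
time: 46.25
tool_pos: [0.3914, 0.2242, 0.2522]
tool_rot: [3.142, 0.0, 2.377]
contact_force: [-0.1, -0.8, 0.2]
opening: 0.0008
grip_force: 0.0
```

```bash
python3 - <<'E'
from h import *
s=status.observe();print(s["time"],s["tool_pos"],s["contact_force"])
a=.061;o=np.array([.561,.2742,.035]);M=R.from_euler("z",a).as_matrix();ang=np.linspace(0,2*np.pi,24)
P=np.array([(.03*np.cos(x)+.007,.138+.03*np.sin(x),.038) for x in ang]+[(w+.007,-.15,z) for w in(-.012,.012) for z in(0,.038)])@M.T+o
for n in("side","top"):
    read_camera(n);u=proj(cam(n),P);print("exp",u.min(0).round(),u.max(0).round())
    for l in("ladle","gouge","cup","offcut"):
        for r in models.regions_of(n,l)[:1]:print(n,l,r["conf"],r["extent"])
E
```

```text
46.25 [0.39137431 0.22418283 0.25218042] [-0.10186988 -0.76453148  0.17696316]
exp [246. 139.] [296. 184.]
side ladle 0.6 [246.3, 141.3, 296.2, 183.4]
side gouge 0.63 [340.1, 172.8, 363.4, 202.9]
side cup 0.61 [194.5, 172.2, 211.5, 188.7]
side offcut 0.78 [304.3, 295.2, 329.4, 323.9]
exp [148. 176.] [254. 197.]
top ladle 0.86 [148.9, 173.1, 253.6, 198.5]
top gouge 0.76 [264.1, 118.1, 325.4, 133.0]
top cup 0.87 [162.9, 261.3, 192.3, 284.3]
top offcut 0.85 [408.6, 245.5, 440.0, 277.5]
```

The ladle is seated level and clamped, the bystanders haven't moved, and the robot is clear.

```bash
python3 -c "
from cell import ticket
print(ticket.hand_in())"
```

```text
the job is handed in; nothing more can be done
None
```

I handed the job in at about 46 s of the 64 s. The ladle came off the hooks, was laid bowl up on the bench, then set level and bowl up in the vise and clamped with the lever at its stop; the gouge, cup and offcut did not move. The first try at the vise caught a jaw and tilted the ladle in the grip without dropping it, so I set it back on the bench and repeated.

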